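# Crack open the burgundy polish tin

## Task

The cap of the burgundy polish tin is stuck. Break it loose with a short, firm anticlockwise twist, spin it on round until its lugs come free, then lift it off and set it down top side up, wholly on the round cork mat - do not drop it. Do not touch the black tin.

Things in the scene. Friction and masses are not known exactly. Their poses are not given: they have to be found in the camera images.
- burgundy_cap_mid (a point): Centre of the dark wine-red cap: on its axis, half-way up; z up. Ribbed round twist cap, 54 mm wide, 28 mm high, 60 g, grip it across any diameter on its upper 16 mm. At the start it spans 29 to 57 mm above the table, on a 52 mm wide tin fixed to the tray (floor 3 mm above the table). Two inner lugs hold it down until it is turned far enough anticlockwise (from above).
- burgundy_thread (a joint): How far the cap is unscrewed, rad: 0 stuck shut, grows anticlockwise seen from above, stop at 1.15. Starting takes about 0.6 N m (grip with 25 N or more); resistance fades within 0.4 rad, then it is easy. 0.05 rad of play to the cap. Turn beyond 0.9 (one hand turn of 1.1 to 1.2) and the lugs are free: lift straight up. It stays on the tin when the cap leaves.
- mat_top (a point): Centre of the top face of the round cork mat, 110 mm in diameter, 5 mm thick, fixed on the tray; z up. The cap standing on it has its centre 14 mm above this point.
- black_tin: Bystander not to be touched: a closed tin of the same shape (54 mm wide, 54 mm high), cap and band black, fixed to the tray; origin at the centre of its underside. Other bystanders (shoe tree, brushes, clear box, small bottle) lie along the sides and back corners of the tray, under 110 mm high.

How it is judged:
By the outcome, as a careful person would: the job done as asked, in the order asked, and still so for the second after the job is handed in, with the robot touching nothing.
It also fails if it takes over 34 s, if anything falls off the work surface, if the arm or the gripper's body presses on something with over 40 N, if the wrist force passes 120 N, or if a joint passes its speed limit or range.

## Robot

A 7-joint arm with a two-finger parallel gripper is mounted at the origin on the work surface. World frame = base frame: x ahead of the robot, y to its left, z up, the work surface at z = 0. Lengths are in m, angles in degrees, forces in N, time in s.
With the tool pointing down it reaches from about 0.425 to 0.95 m from the base axis. Payload 4.7 kg.
Tool frame: the origin (TCP) lies midway between the tips of the shut fingers; the grasp point (between the pads) lies 19 mm behind it (ctrl.hold_point_z is the distance from the TCP to the grasp point, in m); z points along the fingers, y is the line along which they close (so a half turn about z gives the same grasp; the last joint's range is limited). The gripper opens to 85 mm and grips with 20 to 120 N. Pads are 22 mm wide; open, the fingers measure 114 mm over their backs; the gripper's body (76 mm by 85 mm) begins 54 mm behind the grasp point. The pads swing forward as they close: fully open they stand 13 mm farther back than shut.
Start: joints at [-1.656, 26.849, -2.785, 87.806, 1.381, 65.374, -4.715], TCP at [0.675, 0, 0.231] pointing down, gripper open.
Joint ranges: [-148.3, 148.3], [-19.14, 114.17], [-79.39, 73.82], [5.75, 140.21], [-59.74, 239.74], [12.07, 113.84], [-152.46, 152.46]. Speed limits (degrees/s): [147.25, 147.25, 180, 180, 180, 180, 180].

## Interface

Orientations are given as a 3x3 rotation matrix whose columns are the frame's x, y, z axes.
In Python, from rig import ctrl gives the robot as it stands.
- The arm moves only by the tool move_arm, never from a script. Its argument "motion" is a list of rows, each a list of 3 entries, a list of its own where there are three numbers: the turn, a rotation vector about the tool's x, y, z scaled (see below), then the shift along the tool's x, y, z scaled (see below), then the opening, from 0 (shut) to 1 (fully open). A call has 1 to 5 rows; each row is the pose to reach, as a shift and turn from the pose commanded when the call began, along the tool's axes at that moment; what a row does not reach only later rows make up. The controller multiplies each number of a shift by 0.08 m and each number of a turn by 90 degrees. A row lasts 1/10 s, in which the tool goes at most 50 mm and 8.59 degrees, less where a joint would pass 70% of its speed; a pose out of reach is approached as far as the arm can. A call with a number of a shift or a turn outside -1 to 1 is refused whole. A call with a gripper value outside its range is refused whole. The fingers move at their own pace and stop on an object; "newtons" is the grip in N (left out, the last holds). Time passes only in rows, so rows that repeat a pose let the fingers close. It gives the time, the measured TCP pose, the force, the opening and the grip force at its end, in the units of the state.
- ctrl.read_state(): the state, without advancing time (a new reading comes with each control period).
- ctrl.capture(name): name is "scene" or "side" or "wrist"; returns a dict with "pixels" (400x640x3 uint8, red, green, blue), "camera_matrix" (3x3 intrinsics, pixels), "rvec" (rotation vector, rad) and "tvec" (3), from world to camera coordinates, as OpenCV has them. Camera axes: x right, y down, z forward; pixel columns grow to the right and rows downward; lengths in m; the calibration is good to about 2 mm. A picture is of the moment at which its call begins. There is no depth.
- ctrl.close_job(): hands the job in; it is judged then, once.
The state is a dict: "time": time; "joint_pos": joint angles; "joint_vel": joint speeds; "joint_efforts": joint torques, N m; "eef_pos": TCP position; "orientation": TCP orientation; "wrist_force": force on the tool from outside, world axes, zero at the start; "wrist_torque": the same for the moment, N m; "width": opening from 0.0 (shut) to 1.0 (fully open); "finger_force": force on a finger pad.
Only numpy, scipy, OpenCV 4.12 (cv2) and the standard library are available. Lean on these libraries where they do the work, as an engineer would, in place of code of your own. Each camera call takes 0.05 s, during which the arm holds its last target. There are 200 camera calls.

## Working session

There is one attempt and no reset: what is moved stays moved. The work goes in short steps, Python scripts to look and compute and a tool call to move; the robot and the scene stay as the last step left them, time stands still between calls to the robot, and variables do not carry over. Pictures are saved under pics/ and viewed, at most 10 in all, crops included, and the job is handed in when it is done.

Besides the shell and the picture viewer there is one more tool, called after "Request:" as a command line: name --argument value ..., lists and objects as JSON in quotes. move_arm: Moves the arm, as the interface text tells. Its arguments: {"type":"object","properties":{"motion":{"type":"array","items":{"type":"array"}},"newtons":{"type":"number"}},"required":["motion"]}

```bash
mkdir -p pics
cat > h.py <<'E'
import numpy as np,cv2
from rig import ctrl
def snap(n,f):
    c=ctrl.capture(n);cv2.imwrite(f,cv2.cvtColor(c["pixels"],cv2.COLOR_RGB2BGR));return c
def ray(c,uv,z):
    K=np.array(c["camera_matrix"]);R=cv2.Rodrigues(np.array(c["rvec"],float))[0];t=np.array(c["tvec"],float).ravel()
    o=-R.T@t;d=R.T@np.linalg.solve(K,[uv[0],uv[1],1]);return o+d*(z-o[2])/d[2]
def proj(c,p):
    return cv2.projectPoints(np.array(p,float).reshape(-1,1,3),np.array(c["rvec"],float),np.array(c["tvec"],float),np.array(c["camera_matrix"]),None)[0].reshape(-1,2)
E
python3 - <<'E'
from h import *
import pickle
d={n:snap(n,f"pics/{n}1.png") for n in("scene","wrist")}
pickle.dump(d,open("c1.pkl","wb"));s=ctrl.read_state();print(s,ctrl.hold_point_z)
E
```

```text
{'time': 0.1, 'joint_pos': array([-1.6545581 , 26.89322286, -2.78540928, 87.86767182,  1.38149118,
       65.37664849, -4.71275889]), 'joint_vel': array([ 0.0009455 , -0.10505249, -0.05691901, -0.14923745, -0.17914457,
       -0.03235655,  0.07681622]), 'joint_efforts': array([ 5.33060393e-04, -5.11518788e+01, -4.69155551e-02, -2.38390929e+01,
        1.07741368e-02,  4.46335340e-03,  2.13932526e-05]), 'eef_pos': array([6.74460124e-01, 6.14589355e-06, 2.30354253e-01]), 'orientation': array([[-7.58594238e-05,  9.99998353e-01, -1.81320167e-03],
       [ 9.99999995e-01,  7.57383609e-05, -6.68360538e-05],
       [-6.66986149e-05, -1.81320673e-03, -9.99998354e-01]]), 'wrist_force': array([ 0.66967234,  1.73497893, -0.33497689]), 'wrist_torque': array([ 0.02229471,  0.02379735, -0.0141517 ]), 'finger_force': 0.0, 'width': 1.000176367065157} 0.0187
```

View pics/scene1.png

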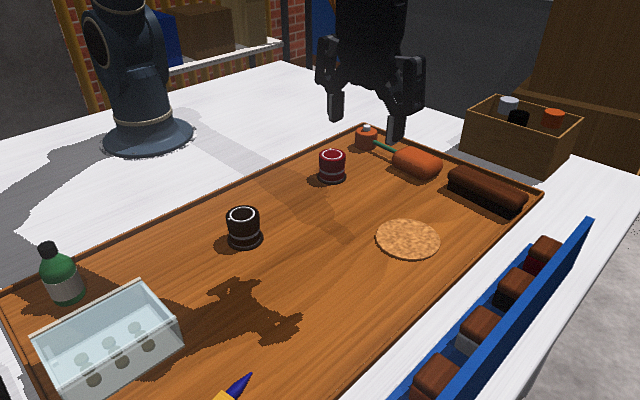

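View pics/wrist1.png

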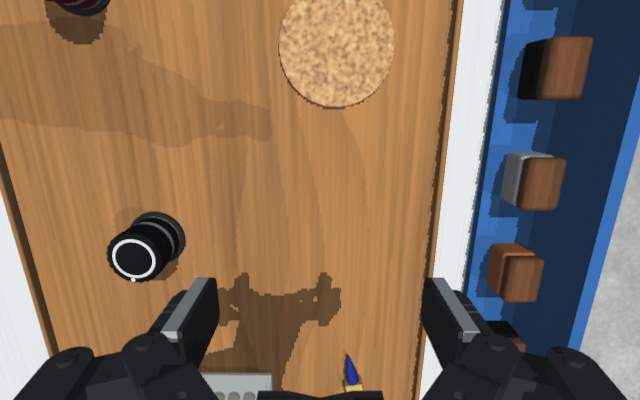

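The scene view shows the burgundy cap with its top at about (332,153), the mat centre at (407,239) and the black tin's top at (242,213). In the wrist view the mat centre is at (337,48) and the black tin's top at (134,258). The burgundy cap is at the upper left edge.

Run:
```python
from h import *
import pickle
d=pickle.load(open("c1.pkl","rb"));s,w=d["scene"],d["wrist"]
np.set_printoptions(precision=4,suppress=True)
print("cap",ray(s,(332,154),.057),"mat",ray(s,(407,239),.008),ray(w,(337,48),.008),"black",ray(s,(242,213),.057),ray(w,(134,258),.057))
```

```text
cap [0.4541 0.183  0.057 ] mat [0.692  0.1196 0.008 ] [0.6901 0.1212 0.008 ] black [ 0.4879 -0.0713  0.057 ] [ 0.4917 -0.0728  0.057 ]
```

Request:
move_arm --motion '[[[0,0,0],[0.35,-0.5,0],1],[[0,0,0],[0.75,-1,0],1],[[0,0,0],[0.75,-1,0],1]]'

```text
time: 0.4
eef_pos: [0.5897, 0.0658, 0.2305]
orientation: [[-0.009, 1.0, -0.005], [1.0, 0.009, 0.003], [0.003, -0.005, -1.0]]
wrist_force: [1.2, 0.7, -0.2]
width: 0.999
finger_force: 0.0
```

Request:
move_arm --motion '[[[0,0,0],[0.35,-0.5,0.2],1],[[0,0,0],[0.75,-1,0.4],1],[[0,0,0],[0.75,-1,0.4],1]]'

```text
time: 0.7
eef_pos: [0.509, 0.1238, 0.1971]
orientation: [[-0.008, 1.0, -0.007], [1.0, 0.008, 0.0], [0.0, -0.007, -1.0]]
wrist_force: [0.2, -0.3, -0.2]
width: 0.997
finger_force: 0.0
```

Request:
move_arm --motion '[[[0,0,0],[0.35,-0.4,0],1],[[0,0,0],[0.75,-0.75,0],1],[[0,0,0],[0.75,-0.75,0],1],[[0,0,0],[0.75,-0.75,0],1]]'

```text
time: 1.1
eef_pos: [0.4551, 0.1805, 0.1995]
orientation: [[-0.002, 1.0, 0.001], [1.0, 0.002, -0.0], [-0.0, 0.001, -1.0]]
wrist_force: [0.5, -0.6, 0.8]
width: 1.002
finger_force: 0.0
```

Run:
```python
from h import *
import pickle
c=snap("wrist","pics/w2.png");pickle.dump(c,open("c2.pkl","wb"));s=ctrl.read_state();print(s['time'],s['eef_pos'],s['orientation'],s['joint_pos'])
print(proj(c,[[.454,.183,.057],s['eef_pos']]))
```

```text
1.15 [0.45578322 0.17954252 0.19944145] [[ 2.77008401e-04  9.99999711e-01  7.07413908e-04]
 [ 9.99999918e-01 -2.76798554e-04 -2.96720840e-04]
 [-2.96524943e-04  7.07496044e-04 -9.99999706e-01]] [-18.22900103  11.96639483  -9.4645324  114.14060597   2.45558617
  54.04818351 -28.94862943]
[[318.41061114 192.53213092]
 [321.26061979 284.31339703]]
```

View pics/w2.png

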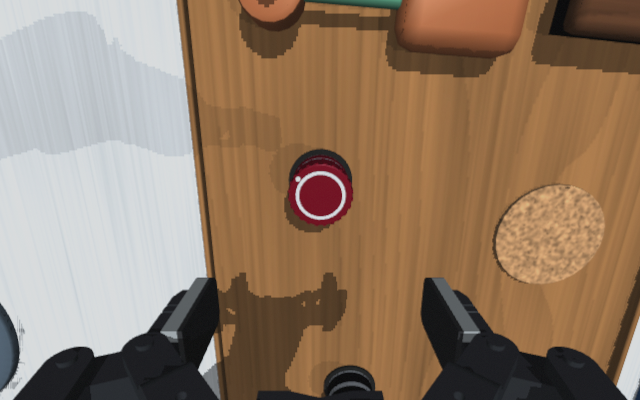

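The wrist view shows the cap's top ring centred at (320.5,195) and the mat centre at about (550,233). The orange items start about 120 mm beyond the cap, so there is room for the twist.

Run:
```python
from h import *
import pickle
c=pickle.load(open("c2.pkl","rb"))
p=ray(c,(320.5,195),.057);print(p,ray(c,(550,233.5),.008),[np.round(ray(c,u,.03),3) for u in((270,22),(460,52))])
print((p-ctrl.read_state()['eef_pos'])[[1,0]]/.08)
```

```text
[0.45574347 0.18087226 0.057     ] [0.68853316 0.12688827 0.008     ] [array([0.416, 0.314, 0.03 ]), array([0.568, 0.293, 0.03 ])]
[ 0.01662175 -0.00049688]
```

Request:
move_arm --motion '[[[0,0,0],[0.02,0,0.5],1],[[0,0,0],[0.02,0,1],1]]'

```text
time: 1.35
eef_pos: [0.4576, 0.1808, 0.1195]
orientation: [[0.003, 1.0, 0.005], [1.0, -0.003, 0.001], [0.001, 0.005, -1.0]]
wrist_force: [0.4, -0.8, -0.3]
width: 1.0
finger_force: 0.0
```

Request:
move_arm --motion '[[[0,0,0],[0,0,0.3],1],[[0,0,0],[0,0,0.6],1],[[0,0,0],[0,0,0.8],1],[[0,0,0],[0,0,1],1],[[0,0,0],[0,0,1],1]]'

```text
time: 1.85
eef_pos: [0.4548, 0.1795, 0.0373]
orientation: [[0.003, 1.0, -0.004], [1.0, -0.003, -0.003], [-0.003, -0.004, -1.0]]
wrist_force: [0.6, -0.4, -0.1]
width: 1.005
finger_force: 0.0
```

Request:
move_arm --motion '[[[0,0,0],[0,0,0.14],1],[[0,0,0],[0,0,0.14],1],[[0,0,0],[0,0,0.14],0.75],[[0,0,0],[0,0,0.14],0.7],[[0,0,0],[0,0,0.14],0.7]]' --newtons 60

```text
time: 2.35
eef_pos: [0.4554, 0.1818, 0.0287]
orientation: [[-0.0, 1.0, 0.001], [1.0, 0.0, 0.001], [0.001, 0.001, -1.0]]
wrist_force: [0.5, -0.0, 0.3]
width: 0.705
finger_force: 0.0
```

Run:
```python
from h import *
c=snap("side","pics/s3.png");s=ctrl.read_state();print(s['time'],s['eef_pos'],s['width'],s['wrist_force'])
i=cv2.imread("pics/s3.png");u=proj(c,[[.455,.182,.05]])[0].astype(int);print(u)
y,x=max(u[1]-80,0),max(u[0]-110,0);cv2.imwrite("pics/s3c.png",cv2.resize(i[y:y+160,x:x+220],None,fx=3.5,fy=3.5,interpolation=2))
```

```text
2.4 [0.45532463 0.18180838 0.02860054] 0.6998287123231526 [-0.13645508  0.42177582  0.00857331]
[180 180]
```

View pics/s3c.png

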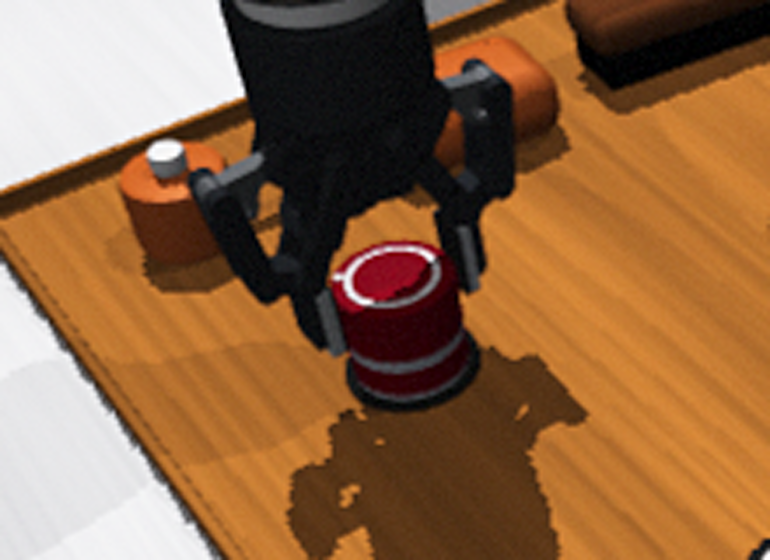

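The side crop shows the pads either side of the cap's upper half, at about (330,320) and (467,260), and centred. I'll grip now.

Request:
move_arm --motion '[[[0,0,0],[0,0,0],0.5],[[0,0,0],[0,0,0],0.5],[[0,0,0],[0,0,0],0.5],[[0,0,0],[0,0,0],0.5]]' --newtons 60

```text
time: 2.8
eef_pos: [0.4553, 0.1818, 0.0289]
orientation: [[-0.0, 1.0, 0.001], [1.0, 0.0, 0.0], [0.0, 0.001, -1.0]]
wrist_force: [-1.4, -0.6, 5.6]
width: 0.616
finger_force: 61.7
```

Request:
move_arm --motion '[[[0,0,-0.09],[0,0,0],0.5],[[0,0,-0.18],[0,0,0],0.5],[[0,0,-0.27],[0,0,0],0.5],[[0,0,-0.27],[0,0,0],0.5]]'

```text
time: 3.2
eef_pos: [0.4549, 0.1817, 0.0289]
orientation: [[-0.414, 0.91, 0.0], [0.91, 0.414, 0.0], [0.0, 0.0, -1.0]]
wrist_force: [-0.8, -0.1, 6.5]
width: 0.62
finger_force: 61.8
```

Request:
move_arm --motion '[[[0,0,-0.09],[0,0,0],0.5],[[0,0,-0.18],[0,0,0],0.5],[[0,0,-0.27],[0,0,0],0.5],[[0,0,-0.36],[0,0,0],0.5],[[0,0,-0.42],[0,0,0],0.5]]'

```text
time: 3.7
eef_pos: [0.4548, 0.1812, 0.0289]
orientation: [[-0.885, 0.465, -0.0], [0.465, 0.885, -0.001], [-0.0, -0.001, -1.0]]
wrist_force: [-2.8, -1.6, 6.5]
width: 0.612
finger_force: 62.0
```

Request:
move_arm --motion '[[[0,0,-0.05],[0,0,0],0.5],[[0,0,-0.05],[0,0,0],0.5],[[0,0,-0.05],[0,0,0],0.5]]'

```text
time: 4.0
eef_pos: [0.4548, 0.1811, 0.0289]
orientation: [[-0.918, 0.397, -0.0], [0.397, 0.918, -0.001], [-0.0, -0.001, -1.0]]
wrist_force: [-2.3, -1.9, 8.1]
width: 0.615
finger_force: 62.1
```

Run:
```python
from h import *
c=snap("side","pics/s4.png");s=ctrl.read_state();print(s['time'],s['eef_pos'],s['width'],s['wrist_force'],s['wrist_torque'],s['joint_pos'])
i=cv2.imread("pics/s4.png");cv2.imwrite("pics/s4c.png",cv2.resize(i[100:260,70:290],None,fx=3.5,fy=3.5,interpolation=2))
```

```text
4.05 [0.45476165 0.18113349 0.0289096 ] 0.6143791162096028 [-2.80287058 -1.70285924  8.07944077] [-0.3874037   0.49679129  0.10593981] [ -6.35604229  28.70145615 -25.33001458 121.27192855  21.49201107
  34.33782494  19.70563527]
```

View pics/s4c.png

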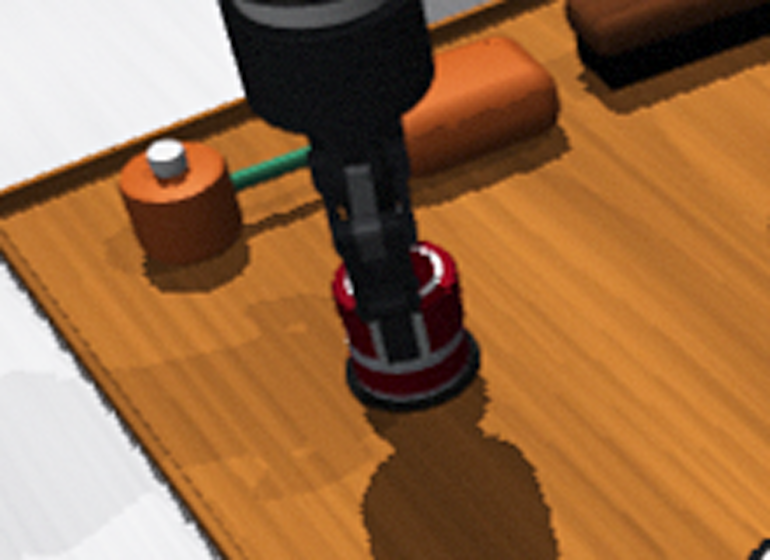

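The cap's rim dot is no longer at the left, at (338,278). It has gone round behind the front finger, so the cap turned with the hand, and the torque is low. I'll lift gently.

Request:
move_arm --motion '[[[0,0,0],[0,0,-0.04],0.5],[[0,0,0],[0,0,-0.08],0.5],[[0,0,0],[0,0,-0.12],0.5]]'

```text
time: 4.35
eef_pos: [0.4549, 0.1816, 0.0379]
orientation: [[-0.918, 0.397, -0.0], [0.397, 0.918, -0.0], [0.0, -0.0, -1.0]]
wrist_force: [-0.7, -0.3, -1.2]
width: 0.616
finger_force: 62.7
```

Request:
move_arm --motion '[[[0,0,0],[0,0,-0.25],0.5],[[0,0,0],[0,0,-0.5],0.5],[[0,0,0],[0,0,-0.75],0.5],[[0,0,0],[0,0,-1],0.5],[[0,0,0],[0,0,-1],0.5]]'

```text
time: 4.85
eef_pos: [0.4569, 0.1827, 0.1202]
orientation: [[-0.918, 0.397, 0.006], [0.397, 0.918, 0.002], [-0.004, 0.004, -1.0]]
wrist_force: [-0.3, 0.2, -0.4]
width: 0.606
finger_force: 62.8
```

Request:
move_arm --motion '[[[0,0,0],[-0.15,0.02,0],0.5],[[0,0,0],[-0.4,0.06,0],0.5],[[0,0,0],[-0.65,0.1,0],0.5],[[0,0,0],[-0.9,0.14,0],0.5],[[0,0,0],[-1,0.16,0],0.5]]'

```text
time: 5.35
eef_pos: [0.5354, 0.16, 0.1162]
orientation: [[-0.917, 0.4, -0.001], [0.4, 0.917, -0.001], [0.001, -0.001, -1.0]]
wrist_force: [0.2, -0.4, -0.9]
width: 0.615
finger_force: 62.8
```

Request:
move_arm --motion '[[[0,0,0],[-0.2,0.03,0],0.5],[[0,0,0],[-0.45,0.07,0],0.5],[[0,0,0],[-0.7,0.11,0],0.5],[[0,0,0],[-0.9,0.14,0],0.5],[[0,0,0],[-1,0.16,0],0.5]]'

```text
time: 5.85
eef_pos: [0.6128, 0.1406, 0.1164]
orientation: [[-0.917, 0.398, -0.001], [0.398, 0.917, -0.001], [0.001, -0.001, -1.0]]
wrist_force: [0.1, 1.1, -0.1]
width: 0.612
finger_force: 62.8
```

Request:
move_arm --motion '[[[0,0,0],[-0.2,0.03,0],0.5],[[0,0,0],[-0.45,0.07,0],0.5],[[0,0,0],[-0.7,0.11,0],0.5],[[0,0,0],[-0.9,0.14,0],0.5],[[0,0,0],[-1,0.16,0],0.5]]'

```text
time: 6.35
eef_pos: [0.691, 0.1209, 0.1167]
orientation: [[-0.917, 0.398, -0.001], [0.398, 0.917, -0.0], [0.001, -0.001, -1.0]]
wrist_force: [-0.2, 0.2, -0.7]
width: 0.615
finger_force: 62.8
```

Run:
```python
from h import *
c=snap("scene","pics/s5.png");s=ctrl.read_state();print(s['time'],s['eef_pos'],s['width'],s['wrist_force'],s['orientation'])
i=cv2.imread("pics/s5.png");cv2.imwrite("pics/s5c.png",cv2.resize(i[110:290,280:520],None,fx=3.3,fy=3.3,interpolation=2))
```

```text
6.4 [0.69174407 0.12081715 0.11676127] 0.610740486365573 [ 0.53075413  0.03059393 -1.28987497] [[-9.17297319e-01  3.98202981e-01 -1.23069580e-04]
 [ 3.98202998e-01  9.17297303e-01 -1.73924370e-04]
 [ 4.36341909e-05 -2.08547034e-04 -9.99999977e-01]]
```

View pics/s5c.png

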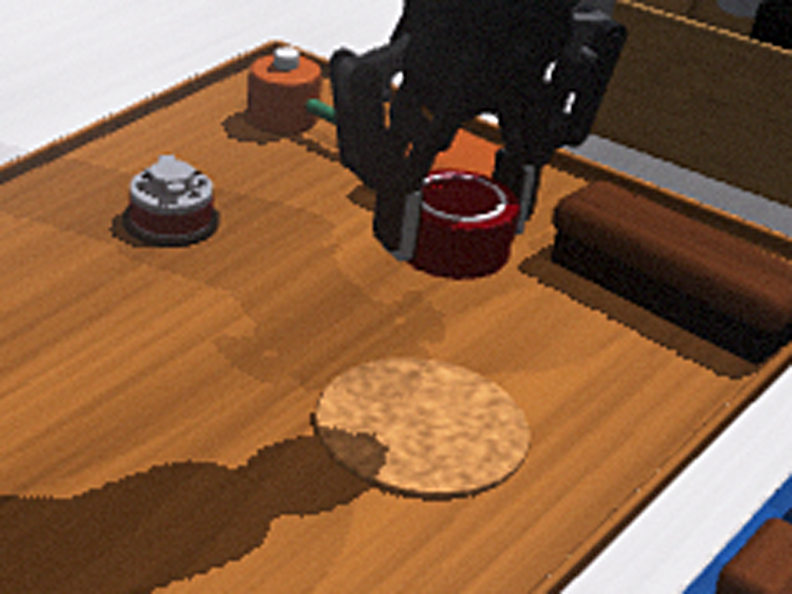

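The cap is held clear of the tin, upright, above the mat. I'll lower it.

Request:
move_arm --motion '[[[0,0,0],[0,0,0.2],0.5],[[0,0,0],[0,0,0.45],0.5],[[0,0,0],[0,0,0.7],0.5],[[0,0,0],[0,0,0.9],0.5],[[0,0,0],[0,0,1],0.5]]'

```text
time: 6.9
eef_pos: [0.6884, 0.1217, 0.0351]
orientation: [[-0.918, 0.396, -0.004], [0.396, 0.918, -0.001], [0.003, -0.002, -1.0]]
wrist_force: [-1.4, -0.9, -1.5]
width: 0.613
finger_force: 62.8
```

Request:
move_arm --motion '[[[0,0,0],[0,0,0.1],0.5],[[0,0,0],[0,0,0.2],0.5],[[0,0,0],[0,0,0.27],0.5],[[0,0,0],[0,0,0.3],0.5],[[0,0,0],[0,0,0.3],0.5]]'

```text
time: 7.4
eef_pos: [0.6905, 0.1215, 0.0136]
orientation: [[-0.918, 0.397, -0.0], [0.397, 0.918, -0.0], [0.0, -0.0, -1.0]]
wrist_force: [-0.4, 0.6, -0.5]
width: 0.613
finger_force: 62.8
```

Request:
move_arm --motion '[[[0,0,0],[0,0,0.01],0.5],[[0,0,0],[0,0,0.02],0.5],[[0,0,0],[0,0,0.03],0.5],[[0,0,0],[0,0,0.03],0.5]]'

```text
time: 7.8
eef_pos: [0.6905, 0.1216, 0.0114]
orientation: [[-0.918, 0.397, 0.0], [0.397, 0.918, 0.0], [-0.0, 0.0, -1.0]]
wrist_force: [0.0, 0.2, -0.6]
width: 0.613
finger_force: 62.8
```

Not touching the mat yet.

Request:
move_arm --motion '[[[0,0,0],[0,0,0.01],0.5],[[0,0,0],[0,0,0.02],0.5],[[0,0,0],[0,0,0.03],0.5],[[0,0,0],[0,0,0.03],0.5]]'

```text
time: 8.2
eef_pos: [0.6904, 0.1215, 0.0088]
orientation: [[-0.918, 0.397, -0.0], [0.397, 0.918, -0.0], [0.0, -0.0, -1.0]]
wrist_force: [-0.2, -1.0, -0.8]
width: 0.613
finger_force: 62.8
```

Request:
move_arm --motion '[[[0,0,0],[0,0,0.008],0.5],[[0,0,0],[0,0,0.015],0.5],[[0,0,0],[0,0,0.015],0.5]]'

```text
time: 8.5
eef_pos: [0.6906, 0.1216, 0.0081]
orientation: [[-0.918, 0.397, 0.0], [0.397, 0.918, -0.0], [-0.0, 0.0, -1.0]]
wrist_force: [-1.3, -0.5, 1.3]
width: 0.615
finger_force: 63.0
```

Request:
move_arm --motion '[[[0,0,0],[0,0,0.006],0.5],[[0,0,0],[0,0,0.006],0.5]]' --newtons 30

```text
time: 8.7
eef_pos: [0.6906, 0.1216, 0.0081]
orientation: [[-0.918, 0.397, 0.0], [0.397, 0.918, -0.0], [-0.0, -0.0, -1.0]]
wrist_force: [-1.7, -1.5, 4.1]
width: 0.609
finger_force: 63.2
```

The cap is standing on the mat with about 4 N of contact force. I'll release it.

Request:
move_arm --motion '[[[0,0,0],[0,0,0],0.64],[[0,0,0],[0,0,0],0.7],[[0,0,0],[0,0,0],0.8],[[0,0,0],[0,0,0],0.95],[[0,0,0],[0,0,0],0.95]]'

```text
time: 9.2
eef_pos: [0.6905, 0.1216, 0.0071]
orientation: [[-0.918, 0.397, -0.0], [0.397, 0.918, 0.0], [0.0, 0.0, -1.0]]
wrist_force: [0.0, -0.4, -0.4]
width: 0.952
finger_force: 0.0
```

Request:
move_arm --motion '[[[0,0,0],[0,0,-0.1],0.95],[[0,0,0],[0,0,-0.3],0.95],[[0,0,0],[0,0,-0.6],0.95],[[0,0,0],[0,0,-1],0.95],[[0,0,0],[0,0,-1],0.95]]'

```text
time: 9.7
eef_pos: [0.6942, 0.123, 0.0942]
orientation: [[-0.918, 0.397, 0.011], [0.397, 0.918, 0.003], [-0.009, 0.007, -1.0]]
wrist_force: [0.4, 1.1, 0.0]
width: 0.952
finger_force: 0.0
```

Request:
move_arm --motion '[[[0,0,0],[0,0,-0.4],0.95],[[0,0,0],[0,0,-0.8],0.95],[[0,0,0],[0,0,-1],0.95],[[0,0,0],[0,0,-1],0.95],[[0,0,0],[0,0,-1],0.95]]'

```text
time: 10.2
eef_pos: [0.69, 0.1213, 0.1665]
orientation: [[-0.918, 0.397, -0.001], [0.397, 0.918, -0.0], [0.001, -0.001, -1.0]]
wrist_force: [0.6, -0.5, -0.3]
width: 0.951
finger_force: 0.0
```

Run:
```python
from h import *
c=snap("scene","pics/s6.png");s=ctrl.read_state();print(s['time'],s['eef_pos'],s['width'],s['wrist_force'])
i=cv2.imread("pics/s6.png");cv2.imwrite("pics/s6c.png",cv2.resize(i[110:290,280:520],None,fx=3.3,fy=3.3,interpolation=2))
```

```text
10.25 [0.68955975 0.12110622 0.16560856] 0.9490500450790944 [ 0.37836763 -1.29900409  0.22580904]
```

View pics/s6c.png

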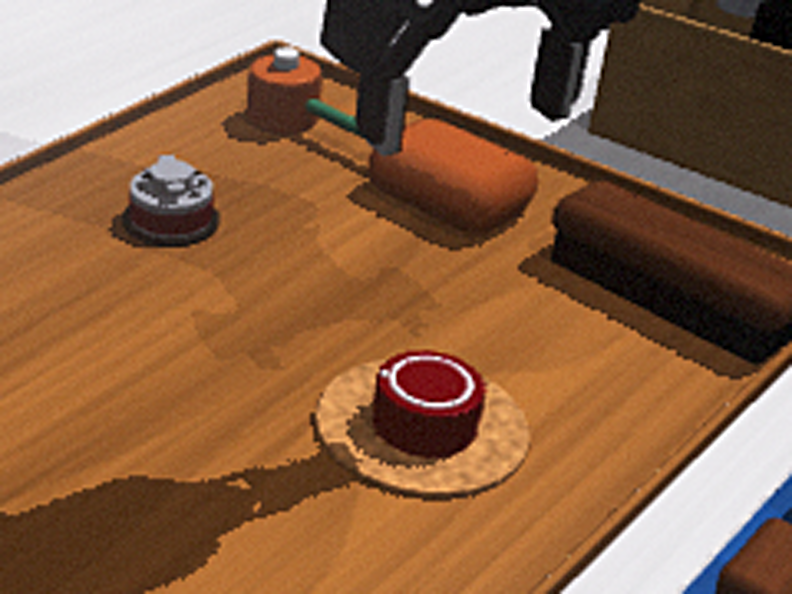

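The cap stands top side up, wholly on the mat and near its middle, at about (430,400) in the crop. The gripper is clear of everything.

```bash
python3 -c "
from rig import ctrl
print(ctrl.close_job())"
```

```text
the job is handed in; nothing more can be done
None
```

The burgundy cap is off its tin and standing top side up, wholly on the cork mat; the black tin was not touched, and the job was handed in at about 10 s.

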